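# Refit the hinged cover of a dry-block heater with its hinge pin

## Task

The clear cover of the blue block heater was taken off for cleaning and set back loosely on its deck. Slide it back by its handle until you feel its hinge knuckle stop, fully home between the two ears of the heater's hinge bracket; then push the steel hinge pin through ears and knuckle until its square grip is flush against the ear, and let go, with the cover standing flat. Work gently by feel, never pressing cover or pin against the heater with more than about 15 newtons, and leave the rest of the bench as it is.

Things in the scene. Friction and masses are not known exactly. Their poses are not given: they have to be found in the camera images.
- heater: Blue bench-top dry-block heater, fixed: 320 mm long (x) x 190 wide (y), flat deck 85 above the bench, on which the cover stands and slides. Origin on the bench, mid-width, 125 in front of the rear face. x points to its rear (control panel at the -x end), y to its left, z up.
- hinge_seat (a point): Nominal middle of the aluminium hinge bracket on the heater's rear deck, on its bore axis (along y), 113 mm above the bench; axes as the heater's. The bracket is bolted through slots: it stands, clamped fast, up to 5 mm in front of or behind this point (x only). Two ears 22 (x) x 12 thick (y) x 39 high, 39 clear between; a plate 11 behind the bore axis joins them: the knuckle's stop.
- hinge_mouth (a point): Nominal centre of the bore (9.1 mm) on the outer face of the right-hand ear (heater's -y side), where the pin enters going along +y; true in y and z, off in x with the bracket. Axes as the heater's. From here along +y: ear 0 to 12 mm, gap 12 to 51 with the 34 wide knuckle, second ear 51 to 63. Hood's rear wall 48 in front of the axis, bracket's feet 24 below it.
- cover: Loose cover, 360 to 590 g: clear plastic hood 124 (x) x 150 (y) x 46 mm high, open underneath, grey edging, standing on the deck. Origin mid lower rim; x points to its hinge side. An aluminium arm 26 wide reaches back to a square knuckle block 22 (x) x 34 (y) x 22 (z). Starts 25 to 53 short of home, up to 5 aside and 0.07 rad askew.
- cover_handle (a point): Centre of the cover's black bar handle, 96 long (y) x 12 x 12, 76 above the cover's lower rim, straight above the cover's origin; 24 mm clear under the bar. Axes as the cover's.
- cover_bore (a point): Centre of the knuckle block and of its 9.1 mm bore (along the cover's y), 110 mm behind (x), 28 above the cover's origin. Axes as the cover's. With the knuckle home against the bracket's stop plate and the cover standing flat and straight, this bore is in line with the ears' bores, wherever the bracket stands; friction alone keeps it there until the pin is in.
- pin: Loose steel hinge pin, 85 g, lying on the bench: square grip 14 x 14 x 42 long, then a round shank 8 diameter x 70 long, the last 2 of it chamfered to a nose of 6.7 diameter. Origin on the axis at the shoulder, where the grip's flat front face meets the shank; x points along the shank to the nose; the grip reaches to x = -42. Lies with its axis 7 above the bench.
- pin_tip (a point): End of the pin's nose, 70 mm from the shoulder.
- cap_large: Bystander: loose black screw cap, 50 diameter x 15. Origin under its centre.
- cap_small: Bystander: loose black screw cap, 38 diameter x 12. Origin under its centre.
- beaker: Bystander: loose white plastic beaker, 68 diameter x 85. Origin under its centre.
- beaker_small: Bystander: loose white plastic beaker, 54 diameter x 65. Origin under its centre.
- sample_bottle: Bystander: loose white plastic bottle, 60 diameter x 140. Origin under its centre.
- spanner: Bystander: loose spanner, 150 long. Origin under its middle.
- vial_rack: Bystander: loose aluminium rack 50 x 200 x 30 with three capped vials, 81 high. Origin under its centre.
Mind the look-alikes: they are no part of the job. Leave any purple look-alike of the cover alone.

How it is judged:
By the outcome, as a careful person would: the job done as asked, in the order asked, and still so for the second after the job is handed in, with the robot touching nothing.
It also fails if it takes over 64 s, if anything falls off the work surface, if the arm or the gripper's body presses on something with over 40 N, if the wrist force passes 120 N, or if a joint passes its speed limit or range.

## Robot

A 6-joint arm with a two-finger parallel gripper is mounted at the origin on the work surface. World frame = base frame: x ahead of the robot, y to its left, z up, the work surface at z = 0. Lengths are in m, angles in degrees, forces in N, time in s.
With the tool pointing down it reaches from about 0.4 to 0.825 m from the base axis. Payload 7 kg.
Tool frame: the origin (TCP) lies at the very end of the fingers, on their centre line; the grasp point (between the pads) lies 19 mm behind it; x points along the fingers, z is the direction in which the jaws open and shut, and the axes are right-handed (so a half turn about x gives the same grasp; the last joint's range is limited). The gripper opens to 88 mm and grips with 3 to 60 N. Pads are 19 mm wide; open, the fingers measure 130 mm over their backs; the gripper's body (78 mm by 193 mm) begins 47 mm behind the grasp point.
Start: joints at [89.559, 20.546, 0.682, 0, -70.136, -16.507], TCP at [0.197, 0.646, 0.227] pointing down, gripper open.
Joint ranges: [-176.03, 176.03], [-82.01, 121.73], [-58.28, 71.71], [-173.87, 95.51], [-174.79, -0.11], [-173.66, 173.66]. Speed limits (degrees/s): [136.94, 136.94, 172.46, 180, 180, 180].

## Interface

Orientations are given as [roll, pitch, yaw] about the fixed x, y, z axes, in that order (R = Rz(yaw) Ry(pitch) Rx(roll)).
In Python, from plant import * gives the robot as it stands.
- The arm moves only by the tool arm_command, never from a script. Its argument "commands" is one flat list of numbers, 5 for each row, row after row: the shift along the tool's x, y, z in mm, then the turn about the tool's x in degrees, then the opening in per cent of the stroke, from 0 (shut) to 100 (fully open). A call has 1 to 5 rows; each row shifts and turns the pose as measured when the row begins, along the tool's axes as they then stand; what a row does not reach is not made up. A row lasts 1/8 s, in which the tool goes at most 62.5 mm and 10.7 degrees, less where a joint would pass 70% of its speed; a pose out of reach is approached as far as the arm can. A call is refused whole if a number of a shift passes 62.5 or a number of a turn 10.7, either way. A call with a gripper value outside its range is refused whole. The fingers move at their own pace and stop on an object; the grip force is fixed at half the most. Time passes only in rows, so rows that do not move let the fingers close. It gives the time, the measured TCP pose, the force and the opening at its end, in the units of the state.
- get_obs(): the state, without advancing time (a new reading comes with each control period).
- snapshot(name): name is "scene" or "top" or "wrist"; returns a dict with "frame" (420x560x3 uint8, blue, green, red), "fov_y" (degrees; the focal length in pixels is half the picture's height over the tangent of half this angle, whatever the lens; pixels are square), "cx", "cy" (the principal point, pixels), "dist" ([k1, k2, p1, p2, k3] as OpenCV has them; the pictures are not rectified), "world_to_cam" (4x4, takes a point from world to camera coordinates). Camera axes: x right, y up, looking along -z (the intrinsics and any distortion apply to the point x, -y, -z); pixel columns grow to the right and rows downward; lengths in m; the calibration is good to about 2 mm. A picture is of the moment at which its call begins. There is no depth.
- close_job(): hands the job in, once; it reports no verdict.
The state is a dict: "clock": time; "joint_pos": joint angles; "qvel": joint speeds; "tau": joint torques, N m; "tool_pos": TCP position; "orientation": TCP orientation; "force": force on the tool from outside, world axes, zero at the start; "moment": the same for the moment, N m; "opening": finger opening in m.
Only numpy, scipy, OpenCV 4.12 (cv2) and the standard library are available. Lean on these libraries where they do the work, as an engineer would, in place of code of your own. Each camera call takes 0.05 s, during which the arm holds its last target. There are 200 camera calls.

## Working session

There is one attempt and no reset: what is moved stays moved. The work goes in short steps, Python scripts to look and compute and a tool call to move; the robot and the scene stay as the last step left them, time stands still between calls to the robot, and variables do not carry over. Pictures are saved under pics/ and viewed, about 8 in all and at most 12, crops included, and the job is handed in when it is done.

Besides the shell and the picture viewer there is one more tool, called after ">>>" by a JSON object that holds its "method" and its "body", one argument or row to a line. arm_command: Moves the arm, as the interface text tells. Its arguments: {"type":"object","properties":{"commands":{"type":"array"}},"required":["commands"]}

```bash
ls; mkdir -p pics
cat > h.py <<'E'
from plant import *
import numpy as np, cv2
from scipy.spatial.transform import Rotation as R
def K(s):
    f=210/np.tan(np.radians(s["fov_y"]/2)); return np.array([[f,0,s["cx"]],[0,f,s["cy"]],[0,0,1.]])
def ray(s,uv):
    p=cv2.undistortPoints(np.array([[uv]],float),K(s),np.array(s["dist"]))[0,0]
    T=np.array(s["world_to_cam"]); d=T[:3,:3].T@np.array([p[0],-p[1],-1]); return -T[:3,:3].T@T[:3,3],d
def onz(s,uv,z):
    o,d=ray(s,uv); return o+d*(z-o[2])/d[2]
def proj(s,P):
    T=np.array(s["world_to_cam"]); c=(T[:3,:3]@np.array(P).T).T+T[:3,3]; c=c*[1,-1,-1]
    return cv2.projectPoints(c.reshape(-1,1,3),np.zeros(3),np.zeros(3),K(s),np.array(s["dist"]))[0][:,0]
def tri(s1,a,s2,b):
    o1,d1=ray(s1,a);o2,d2=ray(s2,b);t=np.linalg.lstsq(np.c_[d1,-d2],o2-o1,rcond=None)[0]
    p,q=o1+d1*t[0],o2+d2*t[1];return (p+q)/2,np.linalg.norm(p-q)
def Rt(o=None):
    o=o or get_obs(); return R.from_euler('xyz',o["orientation"],degrees=True).as_matrix()
E
python3 - <<'E'
from h import *
import pickle
o=get_obs();print(o)
for n in("scene","top","wrist"):
    s=snapshot(n);pickle.dump(s,open(n+"0.pkl","wb"));print(n,s["fov_y"],s["dist"],np.round(s["world_to_cam"],3).tolist());cv2.imwrite(f"pics/{n}0.png",s["frame"])
print(Rt(o).round(3))
E
```

```text
pics
{'clock': 0.0, 'joint_pos': array([ 8.95591739e+01,  2.05916568e+01,  6.34259653e-01, -2.20636004e-02,
       -7.01373073e+01, -1.65076953e+01]), 'qvel': array([-0.02426447,  0.02179769,  0.02272555,  0.08286972,  0.06565154,
       -0.10295897]), 'tau': array([-5.49513861e-04, -5.82722712e+01,  2.93054509e+01,  6.99699238e+00,
        6.88879634e-03, -1.81404466e-04]), 'tool_pos': array([0.19663293, 0.64520139, 0.22561778]), 'orientation': array([   4.15606831,   89.90305011, -102.79996667]), 'force': array([-0.27736007,  0.83634677,  0.3632028 ]), 'moment': array([-0.05084978, -0.00948002,  0.02307362]), 'opening': 0.08773571543760678}
scene 44.03164396346526 [-0.17027602  0.          0.          0.          0.        ] [[0.6, 0.8, 0.008, -0.334], [-0.423, 0.31, 0.851, 0.116], [0.679, -0.514, 0.524, -1.583], [0.0, 0.0, 0.0, 1.0]]
top 47.26989894036275 [0.05876748 0.         0.         0.         0.        ] [[0.057, -0.998, -0.003, -0.004], [0.978, 0.055, 0.203, -0.553], [-0.202, -0.014, 0.979, -1.323], [0.0, 0.0, 0.0, 1.0]]
wrist 64.71818399319524 [-0.00986538  0.          0.          0.          0.        ] [[-0.291, -0.957, 0.002, 0.674], [0.918, -0.28, -0.282, 0.035], [0.27, -0.08, 0.959, -0.392], [0.0, 0.0, 0.0, 1.0]]
[[-0.     0.957 -0.292]
 [-0.002 -0.292 -0.957]
 [-1.     0.     0.002]]
```

View pics/scene0.png

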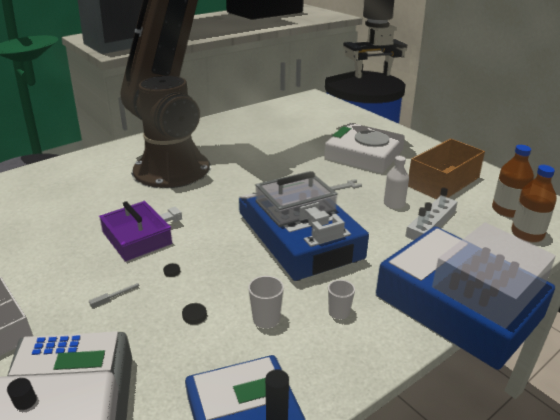

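View pics/top0.png

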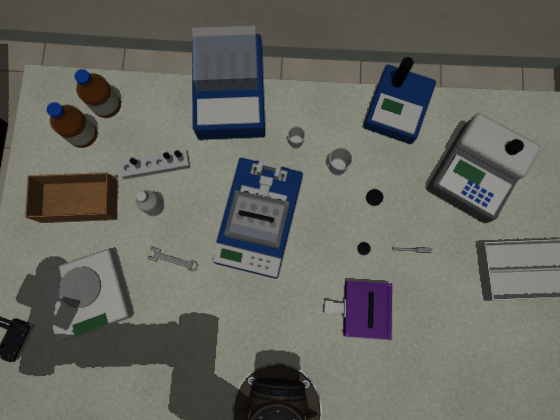

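The scene shows the blue heater with its cover in the centre. The purple look-alike is at scene (137,228). A small stick-like part at scene (115,293), top (410,249), is probably the pin, and the spanner is at top (172,258). I'll check both with close crops.

Run:
```python
import pickle,cv2,numpy as np
t=pickle.load(open("top0.pkl","rb"))["frame"];s=pickle.load(open("scene0.pkl","rb"))["frame"]
a=cv2.resize(t[150:285,205:310],None,fx=4,fy=4,interpolation=cv2.INTER_CUBIC)
b=cv2.resize(t[235:262,385:435],(370,200),interpolation=cv2.INTER_CUBIC)
c=cv2.resize(s[275:310,80:150],(370,185),interpolation=cv2.INTER_CUBIC)
r=np.zeros((540,800,3),np.uint8);r[:,:420]=a;r[:200,425:795]=b;r[210:395,425:795]=c
cv2.imwrite("pics/crop0.png",r)
```

```text
(no output)
```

View pics/crop0.png

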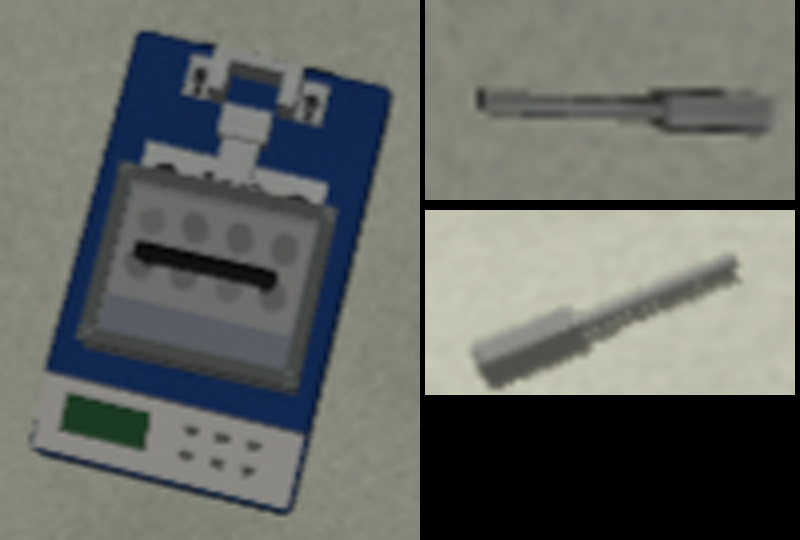

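Crop: cover with handle ends at about (137,250) and (277,280), arm and knuckle pointing up to the bracket. The pin's nose is on the left (+y) and its square grip on the right. The purple cover at top (368,310) and the spanner at (172,258) are not wanted.

Run:
```python
from h import *
import pickle
t=pickle.load(open("top0.pkl","rb"));s=pickle.load(open("scene0.pkl","rb"))
f=t["frame"].astype(int)
# handle
m=(f.max(2)<40).astype(np.uint8);m[:, :230]=0;m[:205]=0;m[230:]=0;m[:,285:]=0
c=max(cv2.findContours(m,0,2)[0],key=cv2.contourArea);r=cv2.minAreaRect(c);bp=cv2.boxPoints(r);print("handle",r)
W=np.array([onz(t,p,.164)[:2] for p in bp]);print(W.round(4).tolist(),W.mean(0));
L=sorted([(np.linalg.norm(W[i]-W[(i+1)%4]),i) for i in range(4)])[-1];d=W[L[1]]-W[(L[1]+1)%4];print(L,"yaw of handle x",np.degrees(np.arctan2(d[1],d[0]))%180-90)
# heater deck
cr=lambda x,y:(205+x/4-.4,150+y/4-.4)
for n,p in dict(rearL=(138,33),rearR=(392,92),brkt_earLfront=(222,110),knL=(222,108),knR=(270,115),knL2=(218,138),knR2=(267,143),fl=(32,450),fr=(290,515)).items():
    print(n,onz(t,cr(*p),.085).round(4),onz(t,cr(*p),.124).round(4))
b=((f[:,:,0]>1.8*f[:,:,2])&(f[:,:,0]>40)).astype(np.uint8);b[:,:205]=0;b[:150]=0;b[:,310:]=0;b[285:]=0
c=max(cv2.findContours(b,0,2)[0],key=cv2.contourArea);r=cv2.minAreaRect(c);print("blue",r,[onz(t,p,.085)[:2].round(4).tolist() for p in cv2.boxPoints(r)])
# pin
for n,p in dict(nose=(392.2,248.2),sh=(385+240/7.4-.4,235+108/7.4-.4),end=(385+348/7.4-.4,235+112/7.4-.4)).items(): print(n,onz(t,p,.008).round(4))
for n,p in dict(nose=(80+313/5.29,275+60/5.29),end=(80+58/5.29,275+155/5.29)).items(): print("scene",n,onz(s,p,.007).round(4))
```

```text
handle ((255.94186401367188, 215.7810821533203), (35.11830520629883, 4.524857997894287), 11.689370155334473)
[[0.5075, 0.1298], [0.5196, 0.1283], [0.5056, 0.0364], [0.4936, 0.0381]] [0.50656441 0.08316975]
(np.float64(0.09294640723689036), 1) yaw of handle x -8.668435756845085
rearL [0.6878 0.1474 0.085 ] [0.6756 0.1433 0.124 ]
rearR [ 0.6541 -0.0369  0.085 ] [ 0.6429 -0.0356  0.124 ]
brkt_earLfront [0.6341 0.0835 0.085 ] [0.6234 0.0812 0.124 ]
knL [0.6356 0.0836 0.085 ] [0.6249 0.0813 0.124 ]
knR [0.6323 0.0491 0.085 ] [0.6217 0.0479 0.124 ]
knL2 [0.6134 0.085  0.085 ] [0.6033 0.0827 0.124 ]
knR2 [0.6117 0.05   0.085 ] [0.6017 0.0487 0.124 ]
fl [0.3855 0.1981 0.085 ] [0.3822 0.1925 0.124 ]
fr [0.3513 0.0187 0.085 ] [0.349  0.0184 0.124 ]
blue ((259.61767578125, 207.0294189453125), (67.18236541748047, 88.52549743652344), 14.03624439239502) [[0.4419, 0.1927], [0.6933, 0.1516], [0.6553, -0.0378], [0.4069, 0.0099]]
nose [ 0.4622 -0.3106  0.008 ]
sh [ 0.4635 -0.3821  0.008 ]
end [ 0.4644 -0.424   0.008 ]
scene nose [ 0.4674 -0.3105  0.007 ]
scene end [ 0.4623 -0.4191  0.007 ]
```

```bash
cat >> h.py <<'E'
def plan(pos,zyaw,n,k=5,op=100):
    """rows (tool shift mm, turn deg, opening) to bring TCP to pos with tool z at world yaw zyaw (mod 360) in n rows; prints first k"""
    o=get_obs();M=Rt(o);p=np.array(o["tool_pos"]);dy=(zyaw-np.degrees(np.arctan2(M[1,2],M[0,2]))+180)%360-180
    step=(np.array(pos)-p)/n*1000;out=[]
    for i in range(min(n,k)):
        out.append(np.r_[M.T@step,-dy/n,op].round(1).tolist()); M=M@R.from_euler('x',-dy/n,degrees=True).as_matrix()
    print("dist",np.round((np.array(pos)-p)*1000,1),"dyaw",round(dy,2)); print(*out,sep="\n")
E
python3 - <<'E'
from h import *
s=snapshot("wrist");T=s["world_to_cam"];o=get_obs();print(Rt(o).T@(-T[:3,:3].T@T[:3,3]-o["tool_pos"]), Rt(o).T@T[:3,:3].T)
plan([.54,.085,.235],170,13,13)
E
```

```text
[-1.58863786e-01  7.63557431e-02  1.40951772e-04] [[-6.07599551e-04  2.81844402e-01 -9.59459934e-01]
 [ 4.63006821e-04  9.59460087e-01  2.81844153e-01]
 [ 9.99999708e-01 -2.72988112e-04 -7.13463398e-04]]
dist [ 343.3 -560.4    9. ] dyaw -83.05
[-0.7, 37.8, 33.5, 6.4, 100.0]
[-0.7, 41.3, 29.1, 6.4, 100.0]
[-0.7, 44.3, 24.3, 6.4, 100.0]
[-0.7, 46.7, 19.3, 6.4, 100.0]
[-0.7, 48.6, 13.9, 6.4, 100.0]
[-0.7, 49.8, 8.4, 6.4, 100.0]
[-0.7, 50.5, 2.8, 6.4, 100.0]
[-0.7, 50.5, -2.8, 6.4, 100.0]
[-0.7, 49.9, -8.4, 6.4, 100.0]
[-0.7, 48.6, -13.9, 6.4, 100.0]
[-0.7, 46.8, -19.2, 6.4, 100.0]
[-0.7, 44.3, -24.3, 6.4, 100.0]
[-0.7, 41.4, -29.1, 6.4, 100.0]
```

>>> {"method": "arm_command", "body": {
  "commands": [-1, 38, 33, 6.4, 100, -1, 41, 29, 6.4, 100, -1, 44, 24, 6.4, 100, -1, 47, 19, 6.4, 100, -1, 49, 14, 6.4, 100]
}}

```text
clock: 0.82
tool_pos: [0.3295, 0.4258, 0.2291]
orientation: [43.2, 89.8, -96.5]
force: [1.0, -0.6, 0.1]
opening: 0.0873
```

>>> {"method": "arm_command", "body": {
  "commands": [-1, 50, 8, 6.4, 100, -1, 50, 3, 6.4, 100, -1, 50, -3, 6.4, 100, -1, 50, -8, 6.4, 100, -1, 49, -14, 6.4, 100]
}}

```text
clock: 1.45
tool_pos: [0.4595, 0.2001, 0.2357]
orientation: [94.7, 89.8, -78.0]
force: [0.0, 0.3, 0.3]
opening: 0.0877
```

Run:
```python
from h import *
plan([.54,.085,.25],170,5)
```

```text
dist [  80.5 -115.1   14.3] dyaw -17.32
[-2.8, 24.9, -13.0, 3.5, 100.0]
[-2.8, 24.1, -14.5, 3.5, 100.0]
[-2.8, 23.1, -15.9, 3.5, 100.0]
[-2.8, 22.1, -17.3, 3.5, 100.0]
[-2.8, 21.0, -18.6, 3.5, 100.0]
```

>>> {"method": "arm_command", "body": {
  "commands": [-3, 26, -13, 3.7, 100, -3, 25, -15, 3.7, 100, -3, 24, -16, 3.7, 100, -3, 23, -18, 3.7, 100, -3, 22, -19, 3.7, 100]
}}

```text
clock: 2.08
tool_pos: [0.5419, 0.0725, 0.2514]
orientation: [107.9, 89.9, -84.1]
force: [-0.7, 1.0, -0.0]
opening: 0.0875
```

>>> {"method": "arm_command", "body": {
  "commands": [0, 0, 0, 0, 100, 0, 0, 0, 0, 100]
}}

```text
clock: 2.33
tool_pos: [0.5422, 0.0712, 0.251]
orientation: [91.5, 89.9, -100.7]
force: [-0.0, -0.1, -0.3]
opening: 0.0875
```

Run:
```python
from h import *
import pickle
s=snapshot("wrist");pickle.dump(s,open("w1.pkl","wb"));cv2.imwrite("pics/w1.png",s["frame"])
print(get_obs())
```

```text
{'clock': 2.375, 'joint_pos': array([ 28.12107031,   7.60182077, -13.44449575,   0.12928548,
       -69.04291017, -40.3034299 ]), 'qvel': array([ 0.56166075, -0.20227747, -0.13557228, -0.11153451, -0.00184569,
        0.07795592]), 'tau': array([-3.83476038e-01, -4.00169992e+01,  2.91181058e+01,  6.94350600e+00,
       -3.21122690e-02, -1.67984554e-04]), 'tool_pos': array([0.5421833 , 0.07138077, 0.25098776]), 'orientation': array([ 93.80617691,  89.84990281, -98.32984729]), 'force': array([-0.66904308, -0.51125906,  0.80046211]), 'moment': array([ 0.12418688, -0.0102348 , -0.07038056]), 'opening': 0.08766645499400207}
```

View pics/w1.png

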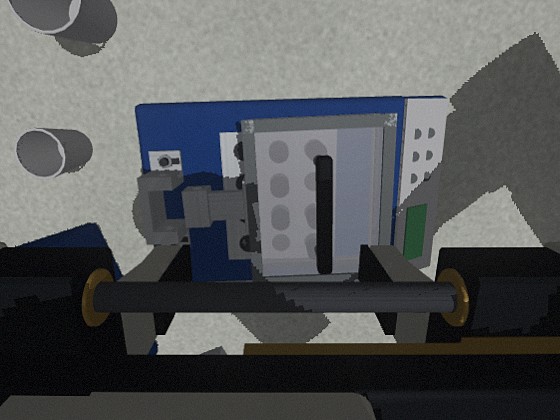

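Wrist view: bracket ears at (160,185) and (170,235), knuckle at (197,207), handle from (323,156) to (323,272), heater right edge running (137,105) to (403,98).

Run:
```python
from h import *
import pickle
s=pickle.load(open("w1.pkl","rb"));f=s["frame"].astype(int)
m=(f.max(2)<30).astype(np.uint8);m[:145]=0;m[280:]=0;m[:,:300]=0;m[:,345:]=0
c=max(cv2.findContours(m,0,2)[0],key=cv2.contourArea);r=cv2.minAreaRect(c);print("handle",r)
W=np.array([onz(s,p,.165)[:2] for p in cv2.boxPoints(r)]);print(W.round(4).tolist(),W.mean(0).round(4))
vx,vy,x0,y0=cv2.fitLine(c,cv2.DIST_L2,0,.01,.01).ravel()
a=onz(s,(x0-40*vx,y0-40*vy),.167);b=onz(s,(x0+40*vx,y0+40*vy),.167);d=b-a;print("handle yaw",(np.degrees(np.arctan2(d[1],d[0])))%180-90)
b=((f[:,:,0]>1.8*f[:,:,2])&(f[:,:,0]>40)).astype(np.uint8)
pts=[]
for u in range(150,400,4):
    v=np.argmax(b[60:140,u]);pts.append(onz(s,(u,60+v-.5),.085)[:2])
pts=np.array(pts);l=cv2.fitLine(pts.astype(np.float32),cv2.DIST_HUBER,0,1e-4,1e-4).ravel();print("heater edge",l,"yaw",np.degrees(np.arctan(l[1]/l[0])))
pr=[]
for v in range(112,145,3):
    u=np.argmax(b[v,100:200]);pr.append(onz(s,(100+u-.5,v),.085)[:2])
print("rear",np.array(pr).round(4)[::3].tolist())
cv2.imwrite("pics/w1c.png",cv2.resize(s["frame"][90:270,125:345],None,fx=3.6,fy=3.3,interpolation=cv2.INTER_CUBIC))
```

```text
handle ((323.0, 215.0), (118.0, 16.0), 90.0)
[[0.5042, 0.0347], [0.4926, 0.0372], [0.5084, 0.1323], [0.5212, 0.1296]] [0.5066 0.0834]
handle yaw -9.71487347794077
heater edge [ 0.98333967 -0.18177775  0.51667225 -0.01137632] yaw -10.473325
rear [[0.6563, -0.0298], [0.6571, -0.0215], [0.6589, -0.0134], [0.6607, -0.005]]
```

View pics/w1c.png

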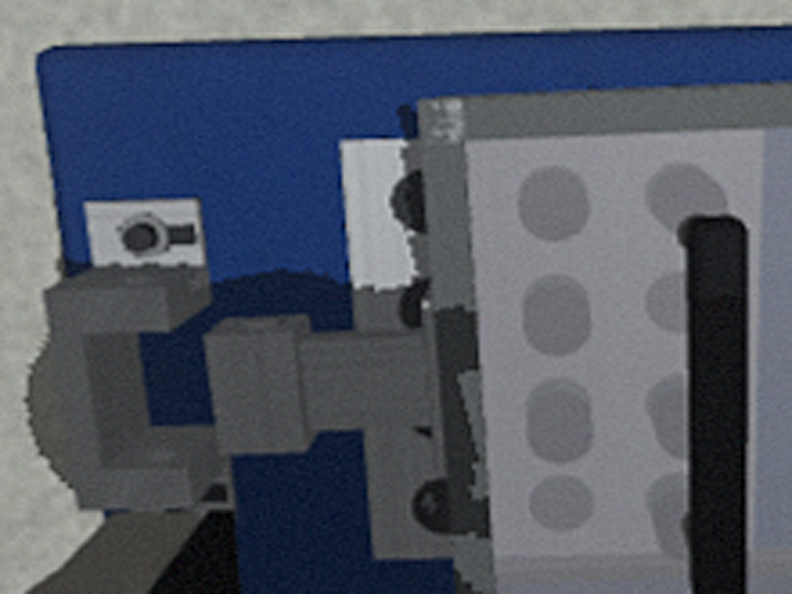

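Crop: right ear's top face x 47–168, y 290–330; left ear's inner edge y about 468, outer 508; knuckle top corners (205,335), (297,328), (310,452), (220,452).

Run:
```python
from h import *
import pickle
s=pickle.load(open("w1.pkl","rb"))
ya=np.radians(-10.47);ex=np.array([np.cos(ya),np.sin(ya)]);ey=np.array([-ex[1],ex[0]])
O=np.array([.51667,-.01138])+.095*ey
cr=lambda x,y:(125+x/3.6-.4,90+y/3.3-.4)
hf=lambda P:np.round([(P[:2]-O)@ex*1e3,(P[:2]-O)@ey*1e3],1)
for n,p in dict(REoutR=(47,290),REoutF=(168,290),REinF=(172,330),LEinF=(188,468),LEoutF=(192,506),LEoutR=(76,508),k1=(205,335),k2=(297,328),k3=(310,452),k4=(220,452)).items(): print(n,hf(onz(s,cr(*p),.124)))
print("rear",hf(np.array([.6571,-.0215])),"handle",hf(np.array([.5066,.0834])), "O",O)
H=np.array([.5066,.0834]);print("kn pred yaw-9.5",hf(H+.11*np.array([np.cos(np.radians(-9.5)),np.sin(np.radians(-9.5))])))
plan([.5066,.0834,.19],171,4)
```

```text
REoutR [130.  -32.2]
REoutF [100.5 -31.3]
REinF [100.8 -20.4]
LEinF [101.2  19. ]
LEoutF [101.4  30.4]
LEoutR [131.6  30.2]
k1 [ 92.8 -18.8]
k2 [ 69.9 -20.1]
k3 [69.6 15.2]
k4 [92.5 14.6]
rear [139.9 -79.4] handle [-27.1  -3.6] O [0.53393346 0.08203827]
kn pred yaw-9.5 [82.9 -1.8]
dist [-35.6  12.  -61. ] dyaw 3.14
[15.2, -1.1, 9.3, -0.8, 100.0]
[15.2, -1.2, 9.3, -0.8, 100.0]
[15.2, -1.4, 9.3, -0.8, 100.0]
[15.2, -1.5, 9.3, -0.8, 100.0]
```

>>> {"method": "arm_command", "body": {
  "commands": [15, -1, 10, -0.8, 60, 15, -1, 10, -0.8, 60, 15, -1, 10, -0.8, 60, 15, -1, 9, -0.8, 60, 0, 0, 0, 0, 60]
}}

```text
clock: 3.0
tool_pos: [0.5018, 0.0862, 0.1897]
orientation: [114.4, 89.9, -74.0]
force: [-0.6, -0.6, 0.4]
opening: 0.0531
```

Run:
```python
from h import *
print(get_obs()["tool_pos"],get_obs()["opening"]);plan([.5066,.0834,.144],170.7,4)
```

```text
[0.50179993 0.08617661 0.18970473] 0.05307595135339081
dist [  4.8  -2.8 -45.7] dyaw -0.9
[11.4, 0.5, -1.3, 0.2, 100.0]
[11.4, 0.5, -1.3, 0.2, 100.0]
[11.4, 0.5, -1.3, 0.2, 100.0]
[11.4, 0.5, -1.3, 0.2, 100.0]
```

>>> {"method": "arm_command", "body": {
  "commands": [11.5, 0.5, -1.3, 0.2, 60, 11.5, 0.5, -1.3, 0.2, 60, 11.5, 0.5, -1.3, 0.2, 60, 10.5, 0.5, -1, 0.2, 60, 0, 0, 0, 0, 60]
}}

```text
clock: 3.62
tool_pos: [0.5078, 0.0838, 0.1424]
orientation: [144.4, 89.9, -44.9]
force: [0.6, -0.5, 0.9]
opening: 0.0527
```

>>> {"method": "arm_command", "body": {
  "commands": [0, 0, 0, 0, 25, 0, 0, 0, 0, 25, 0, 0, 0, 0, 5, 0, 0, 0, 0, 5, 0, 0, 0, 0, 5]
}}

```text
clock: 4.25
tool_pos: [0.5081, 0.0839, 0.1433]
orientation: [168.8, 89.8, -20.5]
force: [-1.3, 0.4, -0.2]
opening: 0.0111
```

```bash
cat >> h.py <<'E'
ya=np.radians(-10.47);ex=np.array([np.cos(ya),np.sin(ya)]);ey=np.array([-ex[1],ex[0]]);O=np.array([.53393,.08204])
def st():
    o=get_obs();p=o["tool_pos"];M=Rt(o);q=np.array(p[:2])-O;F=np.array(o["force"])
    print("t",round(o["clock"],2),"heater xy",np.round([q@ex*1e3,q@ey*1e3],1),"z",round(p[2]*1e3,1),"zyaw",round(np.degrees(np.arctan2(M[1,2],M[0,2])),2),"tilt",np.round(M[:,0],3),"Fh",np.round([F[:2]@ex,F[:2]@ey,F[2]],1),"op",round(o["opening"]*1e3,1),"mom",np.round(o["moment"],2))
E
python3 -c "
from h import *
st();x=O+.002*ex-.0006*ey;print(x)"
```

```text
t 4.25 heater xy [-25.7  -2.9] z 143.3 zyaw 170.76 tilt [ 0.002 -0.001 -1.   ] Fh [-1.3  0.2 -0.2] op 11.1 mom [ 0.04  0.4  -0.03]
[0.53578767 0.08108655]
```

>>> {"method": "arm_command", "body": {
  "commands": [0, -1.1, -2, 0.4, 5, 0, -1.1, -2, 0.4, 5, 0, -1.1, -2, 0.4, 5, 0, 0, 0, 0, 5]
}}

```text
clock: 4.75
tool_pos: [0.5144, 0.0859, 0.1433]
orientation: [138.8, 89.9, -51.7]
force: [-1.2, -0.9, 0.8]
opening: 0.0116
```

```bash
python3 -c "
from h import *
st();s=snapshot('wrist');cv2.imwrite('pics/w2.png',cv2.resize(s['frame'][90:290,60:345],None,fx=2.8,fy=2.8,interpolation=cv2.INTER_CUBIC))
import pickle;pickle.dump(s,open('w2.pkl','wb'))"
```

```text
t 4.75 heater xy [-19.9   0.2] z 143.3 zyaw 169.48 tilt [ 0.001 -0.002 -1.   ] Fh [-1.1 -1.1  0.8] op 11.6 mom [0.01 0.44 0.03]
```

View pics/w2.png

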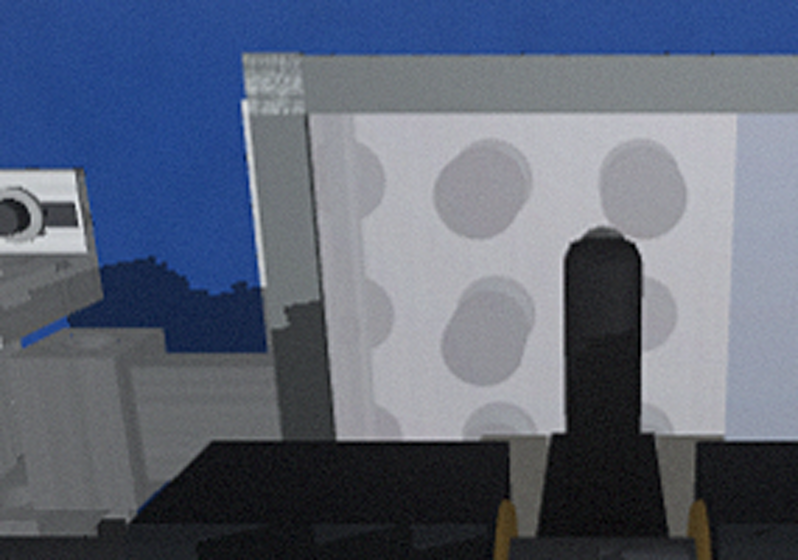

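```bash
python3 -c "
from h import *
import pickle
s=pickle.load(open('w2.pkl','rb'))
def w(x,y,z): P=O+x/1e3*ex+y/1e3*ey; return [P[0],P[1],z/1e3]
def pc(P): return ((proj(s,P)-[60,90])*2.8).round().tolist()
for n,y in(('ear out',-32),('ear in -20.2',-20.2)): print(n,pc([w(101,y,124),w(123,y,124),w(101,y,89)]))
for y in(-20,-17.5,-15): print('kn',y,pc([w(79.5,y,124),w(101.5,y,124),w(79.5,y,102),w(101.5,y,102)]))
cr=lambda x,y:(60+x/2.8-.3,90+y/2.8-.3)
for p in((25,350),(130,335),(165,330),(102,298),(245,54),(795,54)):
  for z in(.124,.131,.085):
    q=onz(s,cr(*p),z)[:2]-O;print(p,z,np.round([q@ex*1e3,q@ey*1e3],1))
"
```

```text
ear out [[-6.0, 287.0], [-115.0, 287.0], [88.0, 252.0]]
ear in -20.2 [[5.0, 344.0], [-103.0, 344.0], [95.0, 300.0]]
kn -20 [[110.0, 345.0], [3.0, 345.0], [160.0, 316.0], [63.0, 316.0]]
kn -17.5 [[112.0, 357.0], [5.0, 357.0], [162.0, 326.0], [65.0, 326.0]]
kn -15 [[114.0, 368.0], [7.0, 368.0], [163.0, 337.0], [67.0, 337.0]]
(25, 350) 0.124 [ 97.2 -19.1]
(25, 350) 0.131 [ 92.6 -21.3]
(25, 350) 0.085 [122.9  -6.7]
(130, 335) 0.124 [ 75.4 -22.3]
(130, 335) 0.131 [ 71.6 -24.4]
(130, 335) 0.085 [ 96.2 -10.6]
(165, 330) 0.124 [ 68.1 -23.3]
(165, 330) 0.131 [ 64.7 -25.4]
(165, 330) 0.085 [ 87.4 -11.8]
(102, 298) 0.124 [ 79.9 -30. ]
(102, 298) 0.131 [ 76.  -31.8]
(102, 298) 0.085 [101.7 -19.9]
(245, 54) 0.124 [ 46.3 -76.5]
(245, 54) 0.131 [ 43.7 -76.5]
(245, 54) 0.085 [ 60.8 -76.7]
(795, 54) 0.124 [-55.4 -76.4]
(795, 54) 0.131 [-54.  -76.4]
(795, 54) 0.085 [-63.1 -76.6]
```

>>> {"method": "arm_command", "body": {
  "commands": [0, 0, -3, 0, 5, 0, 0, -3, 0, 5, 0, 0, -3, 0, 5, 0, 0, -3, 0, 5, 0, 0, -2, 0, 5]
}}

```text
clock: 5.42
tool_pos: [0.5289, 0.0834, 0.1433]
orientation: [141.0, 89.9, -49.5]
force: [-2.9, 0.3, 2.5]
opening: 0.0117
```

```bash
python3 -c "
from h import *
st()"
```

```text
t 5.42 heater xy [-5.2  0.5] z 143.3 zyaw 169.49 tilt [ 0.001 -0.001 -1.   ] Fh [-3.  -0.2  2.5] op 11.7 mom [ 0.31  0.97 -0.04]
```

>>> {"method": "arm_command", "body": {
  "commands": [0, 0.1, -1, 0, 5, 0, 0.1, -1, 0, 5, 0, 0, -1, 0, 5]
}}

```text
clock: 5.8
tool_pos: [0.532, 0.0827, 0.1433]
orientation: [146.4, 89.9, -44.1]
force: [-2.4, 0.7, 1.7]
opening: 0.0117
```

>>> {"method": "arm_command", "body": {
  "commands": [0, 0, -1, 0, 5, 0, 0, -1, 0, 5]
}}

```text
clock: 6.05
tool_pos: [0.5341, 0.0823, 0.1433]
orientation: [145.9, 89.9, -44.6]
force: [-2.5, 0.6, 1.2]
opening: 0.0115
```

>>> {"method": "arm_command", "body": {
  "commands": [0, 0, -1, 0, 5, 0, 0, -1, 0, 5]
}}

```text
clock: 6.3
tool_pos: [0.5359, 0.0819, 0.1433]
orientation: [128.3, 89.9, -62.3]
force: [-7.6, 3.9, 6.3]
opening: 0.0116
```

>>> {"method": "arm_command", "body": {
  "commands": [0, 0, -0.4, 0, 5, 0, 0, 0, 0, 5]
}}

```text
clock: 6.55
tool_pos: [0.5359, 0.0819, 0.1433]
orientation: [88.4, 89.9, -102.1]
force: [-2.3, -0.0, 1.2]
opening: 0.0118
```

```bash
python3 -c "
from h import *
st()"
```

```text
t 6.55 heater xy [1.9 0.2] z 143.3 zyaw 169.48 tilt [-0.    -0.001 -1.   ] Fh [-2.2 -0.4  1.2] op 11.8 mom [0.22 0.72 0.08]
```

>>> {"method": "arm_command", "body": {
  "commands": [0, 0, -0.8, 0, 5]
}}

```text
clock: 6.68
tool_pos: [0.5359, 0.0818, 0.1433]
orientation: [41.1, 89.9, -149.4]
force: [-10.4, 3.3, 6.6]
opening: 0.0118
```

>>> {"method": "arm_command", "body": {
  "commands": [0, 0, -0.8, 0, 5]
}}

```text
clock: 6.8
tool_pos: [0.5359, 0.0819, 0.1433]
orientation: [23.2, 89.8, -167.4]
force: [-7.8, 3.2, 5.7]
opening: 0.0112
```

```bash
python3 -c "
from h import *
st()"
```

```text
t 6.8 heater xy [1.9 0.2] z 143.3 zyaw 169.46 tilt [-0.003 -0.001 -1.   ] Fh [-8.3  1.8  5.7] op 11.2 mom [1.23 2.71 0.06]
```

>>> {"method": "arm_command", "body": {
  "commands": [0, 0, 0, 0, 5, 0, 0, 0, 0, 12, 0, 0, 0, 0, 20, 0, 0, 0, 0, 35, 0, 0, 0, 0, 45]
}}

```text
clock: 7.42
tool_pos: [0.5374, 0.082, 0.1435]
orientation: [58.3, 90.0, -132.3]
force: [-0.9, -0.4, 1.1]
opening: 0.032
```

```bash
python3 -c "
from h import *
st();s=snapshot('wrist');cv2.imwrite('pics/w3.png',s['frame'])
plan([.52,-.05,.25],169.5,6)"
```

```text
t 7.42 heater xy [3.4 0.6] z 143.5 zyaw 169.48 tilt [-0. -0. -1.] Fh [-0.8 -0.6  1.1] op 32.0 mom [ 0.13 -0.03 -0.02]
dist [ -17.4 -132.   106.5] dyaw 0.02
[-17.7, 22.2, -1.2, -0.0, 100.0]
[-17.7, 22.2, -1.2, -0.0, 100.0]
[-17.7, 22.2, -1.2, -0.0, 100.0]
[-17.7, 22.2, -1.2, -0.0, 100.0]
[-17.7, 22.2, -1.2, -0.0, 100.0]
```

>>> {"method": "arm_command", "body": {
  "commands": [-18, 0, 0, 0, 45, -30, 0, 0, 0, 45, -45, 5, 0, 0, 45, -20, 45, 5, -2, 45, 0, 58, 10, -2, 45]
}}

```text
clock: 8.1
tool_pos: [0.506, -0.0221, 0.2596]
orientation: [81.7, 89.9, -104.5]
force: [1.4, -0.1, 0.3]
opening: 0.0393
```

```bash
python3 -c "
from h import *
st();plan([.463,-.38,.22],180.5,8,8,45)"
```

```text
t 8.1 heater xy [  -8.6 -107.5] z 259.6 zyaw 173.85 tilt [-0.001 -0.002 -1.   ] Fh [1.4 0.1 0.3] op 39.3 mom [ 0.01 -0.2  -0.  ]
dist [ -43.  -357.9  -39.6] dyaw 6.65
[5.1, 45.0, 0.5, -0.8, 45.0]
[5.1, 45.0, 1.2, -0.8, 45.0]
[5.1, 45.0, 1.9, -0.8, 45.0]
[5.1, 45.0, 2.5, -0.8, 45.0]
[5.1, 44.9, 3.2, -0.8, 45.0]
[5.1, 44.9, 3.8, -0.8, 45.0]
[5.1, 44.8, 4.5, -0.8, 45.0]
[5.1, 44.8, 5.1, -0.8, 45.0]
```

```bash
python3 -c "
from h import *
import pickle
s=snapshot('wrist');pickle.dump(s,open('w4.pkl','wb'))
cv2.imwrite('pics/w4.png',cv2.resize(s['frame'][:290,:],(800,414),interpolation=cv2.INTER_CUBIC))"
```

```text
(no output)
```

View pics/w4.png

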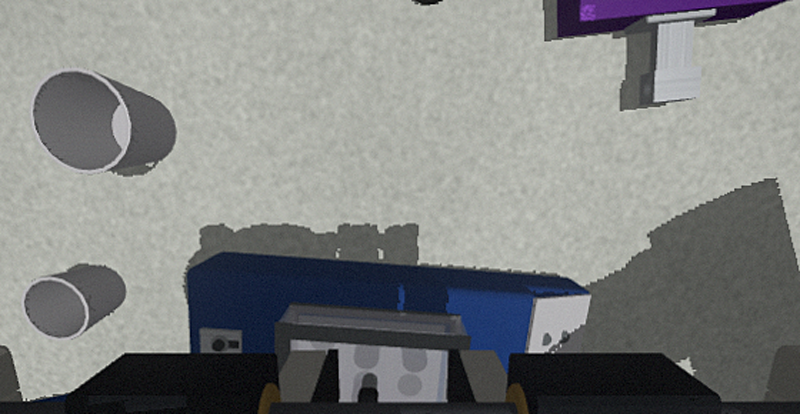

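>>> {"method": "arm_command", "body": {
  "commands": [5, 50, 1, -0.8, 45, 5, 50, 1, -0.8, 45, 5, 50, 2, -0.8, 45, 5, 50, 3, -0.8, 45, 5, 50, 3, -0.8, 45]
}}

```text
clock: 8.78
tool_pos: [0.4729, -0.2817, 0.2364]
orientation: [137.9, 89.7, -44.0]
force: [1.0, -0.0, 0.3]
opening: 0.0396
```

```bash
python3 -c "
from h import *
st();plan([.463,-.38,.21],180.5,3,8,45)"
```

```text
t 8.78 heater xy [   6.1 -368.8] z 236.4 zyaw 178.16 tilt [ 0.003 -0.003 -1.   ] Fh [1.  0.2 0.3] op 39.6 mom [ 0.1  -0.19  0.04]
dist [ -9.9 -98.3 -26.4] dyaw 2.34
[8.9, 32.8, 2.3, -0.8, 45.0]
[8.9, 32.8, 2.7, -0.8, 45.0]
[8.9, 32.7, 3.2, -0.8, 45.0]
```

The wrist view shows beakers on the left, the purple cover at top right, and the heater edge low in the frame. The bracket is hidden by the gripper, so I'll check the seating with the top camera later.

>>> {"method": "arm_command", "body": {
  "commands": [9, 33, 2, -0.8, 45, 9, 33, 3, -0.8, 45, 9, 33, 3, -0.8, 45, 0, 0, 0, 0, 45]
}}

```text
clock: 9.28
tool_pos: [0.4614, -0.3875, 0.2075]
orientation: [125.2, 89.8, -54.5]
force: [-1.0, 1.3, -0.7]
opening: 0.0392
```

Run:
```python
from h import *
import pickle
st();s=snapshot('wrist');pickle.dump(s,open('w5.pkl','wb'));t=snapshot('top');pickle.dump(t,open('t5.pkl','wb'))
a=s['frame'][60:290,130:430];b=cv2.resize(t['frame'][150:240,225:310],None,fx=5,fy=5,interpolation=cv2.INTER_CUBIC)
r=np.zeros((460,800,3),np.uint8);a=cv2.resize(a,(370,284));r[:284,:370]=a;r[:450,372:797]=b;cv2.imwrite('pics/p5.png',r)
```

```text
t 9.28 heater xy [  14.  -474.9] z 207.5 zyaw -179.64 tilt [ 0.002 -0.003 -1.   ] Fh [-1.3  1.1 -0.7] op 39.2 mom [ 0.14  0.   -0.01]
```

View pics/p5.png

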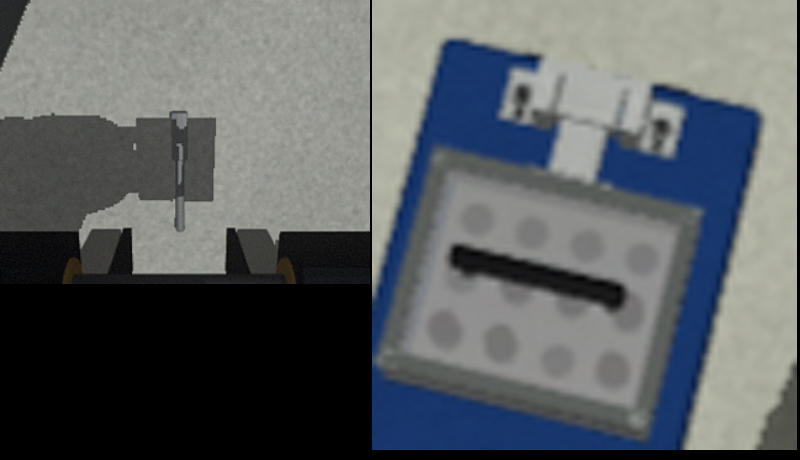

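The cover's knuckle is fully between the ears and straight. Pin in the left panel: grip end (179,111), shoulder (178,160), nose (180,231).

Run:
```python
from h import *
import pickle
s=pickle.load(open('w5.pkl','rb'));q=lambda x,y:(130+x/1.2333,60+y/1.2333)
for n,p,z in(('end',q(179,111),.014),('end',q(179,111),.007),('sh',q(178,160),.007),('nose',q(180.5,231),.007)): print(n,z,onz(s,p,z).round(4))
g=cv2.cvtColor(s['frame'],6);print("cols of grip edges")
for v in(158,170,180): print(v,g[v,262:290].tolist())
for v in(210,225,240): print(v,g[v,262:290].tolist())
```

```text
end 0.014 [ 0.4618 -0.4235  0.014 ]
end 0.007 [ 0.4618 -0.4227  0.007 ]
sh 0.007 [ 0.4624 -0.3788  0.007 ]
nose 0.007 [ 0.4596 -0.3097  0.007 ]
cols of grip edges
158 [79, 74, 79, 83, 80, 89, 76, 63, 57, 57, 47, 110, 122, 124, 125, 122, 128, 132, 143, 91, 73, 82, 74, 81, 76, 75, 81, 73]
170 [81, 79, 75, 83, 85, 79, 75, 60, 58, 57, 58, 54, 60, 57, 58, 59, 66, 60, 62, 55, 71, 80, 76, 80, 78, 75, 74, 77]
180 [72, 76, 79, 78, 78, 80, 80, 57, 53, 56, 54, 54, 44, 114, 128, 132, 75, 54, 58, 54, 73, 76, 75, 75, 80, 73, 79, 83]
210 [83, 77, 80, 82, 76, 77, 79, 74, 77, 81, 62, 54, 56, 55, 55, 51, 45, 68, 83, 77, 80, 84, 79, 76, 77, 75, 75, 74]
225 [155, 151, 161, 151, 152, 153, 147, 146, 149, 155, 88, 77, 100, 110, 122, 113, 90, 121, 151, 156, 154, 154, 156, 150, 157, 155, 157, 151]
240 [151, 142, 136, 144, 143, 145, 153, 153, 160, 102, 58, 80, 97, 109, 118, 112, 96, 114, 150, 152, 151, 151, 149, 143, 151, 151, 157, 165]
```

>>> {"method": "arm_command", "body": {
  "commands": [42, 5, 0, 0, 45, 42, 4, 0, 0, 45, 42, 4, 0, 0, 45, 40, 2, 0, 0, 45, 15, 0, 0, 0, 45]
}}

```text
clock: 10.0
tool_pos: [0.4687, -0.3999, 0.0289]
orientation: [147.8, 89.1, -31.5]
force: [0.1, -0.4, 0.9]
opening: 0.0395
```

```bash
python3 -c "
from h import *
st();plan([.4618,-.402,.004],180.4,2,8,45)"
```

```text
t 10.0 heater xy [  23.4 -485.8] z 28.9 zyaw -179.28 tilt [ 0.014 -0.009 -1.   ] Fh [ 0.2 -0.4  0.9] op 39.5 mom [ 0.08 -0.02  0.03]
dist [ -6.9  -2.1 -24.9] dyaw -0.32
[12.4, 0.9, 3.6, 0.2, 45.0]
[12.4, 0.9, 3.6, 0.2, 45.0]
```

>>> {"method": "arm_command", "body": {
  "commands": [11, 1, 3.5, 0.2, 45, 11, 1, 3.5, 0.2, 45, 1, 0, 0, 0, 45, 0, 0, 0, 0, 45]
}}

```text
clock: 10.5
tool_pos: [0.4639, -0.4023, 0.0077]
orientation: [148.4, 88.8, -31.2]
force: [-0.0, 0.9, 1.2]
opening: 0.0393
```

```bash
python3 -c "
from h import *
st();print(get_obs()['tool_pos']);plan([.4618,-.402,.004],180.4,2,8,45)"
```

```text
t 10.5 heater xy [  19.2 -489. ] z 7.7 zyaw -179.59 tilt [ 0.018 -0.011 -1.   ] Fh [-0.2  0.9  1.2] op 39.3 mom [ 0.1  -0.   -0.04]
[ 0.46393    -0.40233807  0.00769125]
dist [-2.1  0.3 -3.7] dyaw -0.01
[1.8, -0.2, 1.1, 0.0, 45.0]
[1.8, -0.2, 1.1, 0.0, 45.0]
```

>>> {"method": "arm_command", "body": {
  "commands": [2, 0, 1, 0, 45, 2, 0, 1, 0, 45, 0, 0, 0, 0, 25, 0, 0, 0, 0, 10, 0, 0, 0, 0, 5]
}}

```text
clock: 11.12
tool_pos: [0.4628, -0.403, 0.005]
orientation: [149.0, 88.7, -30.6]
force: [0.1, -0.5, 0.6]
opening: 0.0147
```

>>> {"method": "arm_command", "body": {
  "commands": [0, 0, 0, 0, 5, 0, 0, 0, 0, 5, 0, 0, 0, 0, 5]
}}

```text
clock: 11.5
tool_pos: [0.4628, -0.4029, 0.005]
orientation: [148.9, 88.7, -30.7]
force: [-0.7, 0.1, -0.5]
opening: 0.0134
```

```bash
python3 -c "
from h import *
st();print(get_obs()['tool_pos'])"
```

```text
t 11.5 heater xy [  18.2 -489.8] z 5.0 zyaw -179.59 tilt [ 0.02  -0.012 -1.   ] Fh [-0.8 -0.  -0.5] op 13.4 mom [0.12 0.07 0.01]
[ 0.4627837  -0.40292531  0.00497235]
```

>>> {"method": "arm_command", "body": {
  "commands": [-10, 0, 0, 0, 5, -25, 0, 0, 0, 5, -30, 0, 0, 0, 5, -30, 0, 0, 0, 5, -30, 0, 0, 0, 5]
}}

```text
clock: 12.12
tool_pos: [0.4584, -0.4005, 0.133]
orientation: [147.5, 89.0, -32.1]
force: [0.9, 0.4, -1.3]
opening: 0.0131
```

>>> {"method": "arm_command", "body": {
  "commands": [-25, 0, 0, 0, 5, -10, 0, 0, 0, 5, 0, 0, 0, 0, 5]
}}

```text
clock: 12.5
tool_pos: [0.4586, -0.4005, 0.1729]
orientation: [149.6, 88.7, -30.0]
force: [0.0, 0.5, -1.9]
opening: 0.0136
```

```bash
python3 -c "
from h import *
st();P=O+.1119*ex-.155*ey;print(P)
plan([P[0],P[1],.15],169.5,10,5,5)"
```

```text
t 12.5 heater xy [  13.6 -488.2] z 172.9 zyaw -179.59 tilt [ 0.02  -0.012 -1.   ] Fh [-0.   0.5 -1.9] op 13.6 mom [ 0.2   0.04 -0.04]
[ 0.61580018 -0.09071382]
dist [157.2 309.8 -22.9] dyaw -10.91
[2.2, -30.9, -15.9, 1.1, 5.0]
[2.2, -31.2, -15.3, 1.1, 5.0]
[2.2, -31.5, -14.7, 1.1, 5.0]
[2.2, -31.7, -14.1, 1.1, 5.0]
[2.2, -32.0, -13.5, 1.1, 5.0]
```

>>> {"method": "arm_command", "body": {
  "commands": [2, -31, -16, 1.1, 5, 2, -31, -16, 1.1, 5, 2, -32, -15, 1.1, 5, 2, -32, -14, 1.1, 5, 2, -32, -14, 1.1, 5]
}}

```text
clock: 13.12
tool_pos: [0.537, -0.2416, 0.1557]
orientation: [148.0, 89.2, -37.6]
force: [0.0, 0.3, -1.3]
opening: 0.0138
```

```bash
python3 -c "
from h import *
st();P=O+.1119*ex-.155*ey
plan([P[0],P[1],.15],169.5,6,6,5)"
```

```text
t 13.12 heater xy [  61.9 -317.7] z 155.7 zyaw 174.41 tilt [ 0.011 -0.009 -1.   ] Fh [-0.1  0.3 -1.3] op 13.8 mom [-0.01 -0.06 -0.1 ]
dist [ 78.8 150.9  -5.7] dyaw -4.91
[0.9, -26.3, -10.6, 0.8, 5.0]
[0.9, -26.5, -10.2, 0.8, 5.0]
[0.9, -26.6, -9.8, 0.8, 5.0]
[0.9, -26.7, -9.5, 0.8, 5.0]
[0.9, -26.9, -9.1, 0.8, 5.0]
[0.9, -27.0, -8.7, 0.8, 5.0]
```

>>> {"method": "arm_command", "body": {
  "commands": [1, -26, -10.5, 0.8, 5, 1, -26, -10, 0.8, 5, 1, -26, -10, 0.8, 5, 1, -25, -9, 0.8, 5, 1, -20, -8, 0.8, 5]
}}

```text
clock: 13.75
tool_pos: [0.5977, -0.1199, 0.1421]
orientation: [94.7, 89.6, -95.0]
force: [-0.3, -0.2, -0.5]
opening: 0.0137
```

>>> {"method": "arm_command", "body": {
  "commands": [0, -4, -3, 0, 5, 0, 0, 0, 0, 5]
}}

```text
clock: 14.0
tool_pos: [0.6006, -0.1153, 0.1394]
orientation: [67.2, 89.5, -122.4]
force: [-0.3, -1.3, -0.5]
opening: 0.0137
```

```bash
python3 -c "
from h import *
st();P=O+.1119*ex-.140*ey
plan([P[0],P[1],.111],169.53,4,6,5)"
```

```text
t 14.0 heater xy [ 101.4 -181.9] z 139.4 zyaw 170.41 tilt [-0.005 -0.008 -1.   ] Fh [-0.1 -1.3 -0.5] op 13.7 mom [ 0.07 -0.05  0.03]
dist [ 18.   39.3 -28.4] dyaw -0.88
[7.0, -10.5, -2.8, 0.2, 5.0]
[7.0, -10.5, -2.8, 0.2, 5.0]
[7.0, -10.5, -2.7, 0.2, 5.0]
[7.0, -10.5, -2.7, 0.2, 5.0]
```

```bash
cat >> h.py <<'E'
Mg=R.from_euler('xyz',[148.9,88.72,-30.7],degrees=True).as_matrix()
zg=Mg[:,2]; dg=np.cross([0,0,1.],zg)*-1; dg[2]=0; dg/=np.linalg.norm(dg); dg*=np.sign(dg[1])
tip_t=Mg.T@(dg*.093+[0,0,.002]); d_t=Mg.T@dg
def tip(n=1):
    o=get_obs();M=Rt(o);P=np.array(o["tool_pos"])+M@tip_t;d=M@d_t;q=P[:2]-O
    print("tip heater",np.round([q@ex*1e3,q@ey*1e3,P[2]*1e3],1),"dir(x,y,z)",np.round([d[:2]@ex,d[:2]@ey,d[2]],4)); st()
E
python3 -c "
from h import *
tip()"
```

```text
tip heater [100.  -89.  141.6] dir(x,y,z) [-0.0153  0.9999  0.0032]
t 14.0 heater xy [ 101.4 -181.9] z 139.4 zyaw 170.41 tilt [-0.005 -0.008 -1.   ] Fh [-0.1 -1.3 -0.5] op 13.7 mom [ 0.07 -0.05  0.03]
```

>>> {"method": "arm_command", "body": {
  "commands": [7, -10, -3, 0.2, 5, 7, -10, -3, 0.2, 5, 6, -9, -2.5, 0.2, 5, 5, -6, -2, 0.2, 5, 0, 0, 0, 0, 5]
}}

```text
clock: 14.62
tool_pos: [0.6167, -0.0818, 0.1112]
orientation: [59.8, 89.4, -130.7]
force: [0.1, -0.3, -1.7]
opening: 0.0135
```

```bash
python3 -c "
from h import *
tip()
t=snapshot('top');s=snapshot('scene')
import pickle;pickle.dump((t,s),open('ts6.pkl','wb'))
a=cv2.resize(t['frame'][145:225,235:325],None,fx=5,fy=5,interpolation=cv2.INTER_CUBIC);b=cv2.resize(s['frame'][165:265,265:335],(350,500),interpolation=cv2.INTER_CUBIC)
r=np.zeros((500,800,3),np.uint8);r[:400,:450]=a;r[:,450:]=b;cv2.imwrite('pics/p6.png',r)"
```

```text
tip heater [111.3 -53.1 113.4] dir(x,y,z) [0.0011 1.     0.0028]
t 14.62 heater xy [ 111.2 -146.1] z 111.2 zyaw 169.47 tilt [-0.007 -0.008 -1.   ] Fh [ 0.2 -0.3 -1.7] op 13.5 mom [ 0.1  -0.07  0.03]
```

View pics/p6.png

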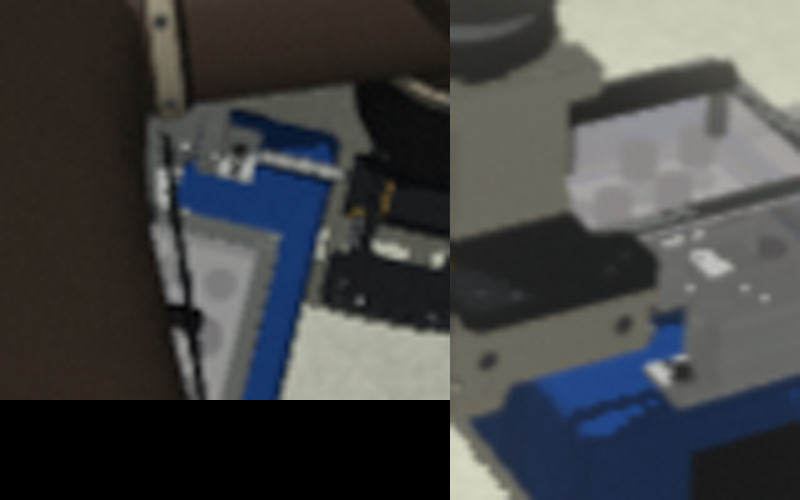

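Top crop: pin nose at about (262,157), in line with the right ear at about (225,140). The scene camera shows the cover flat, with the arm blocking the bracket.

```bash
python3 -c "
from h import *
import pickle
t,s=pickle.load(open('ts6.pkl','rb'))
for p in((260,156),(300,165),(340,173)):
  q=onz(t,(235+p[0]/5-.4,145+p[1]/5-.4),.115)[:2]-O;print(np.round([q@ex*1e3,q@ey*1e3],1))
a=onz(t,(235+260/5-.4,145+150/5-.4),.115)
def w(x,y,z): P=O+x/1e3*ex+y/1e3*ey; return [P[0],P[1],z/1e3]
print(((proj(t,[w(101,-32,124),w(123,-32,124),w(112,-32,113),w(112,-53,113)])-[235,145])*5).round())
"
```

```text
[111.6 -54.5]
[111.8 -77.3]
[ 112.6 -100. ]
[[214. 158.]
 [224. 121.]
 [219. 145.]
 [256. 154.]]
```

>>> {"method": "arm_command", "body": {
  "commands": [0.2, -6, -0.3, 0, 5, 0.2, -6, -0.3, 0, 5, 0, -4, 0, 0, 5]
}}

```text
clock: 15.1
tool_pos: [0.6207, -0.0662, 0.112]
orientation: [69.2, 89.5, -121.4]
force: [0.3, 0.2, -1.2]
opening: 0.0134
```

```bash
python3 -c "
from h import *
tip()"
```

```text
tip heater [112.5 -37.  114.3] dir(x,y,z) [0.0022 1.     0.0034]
t 15.1 heater xy [ 112.3 -130. ] z 112.0 zyaw 169.4 tilt [-0.005 -0.007 -1.   ] Fh [ 0.3  0.2 -1.2] op 13.4 mom [ 0.07 -0.13  0.04]
```

>>> {"method": "arm_command", "body": {
  "commands": [1.2, 0, 0.5, 0, 5, 0, 0, 0, 0, 5]
}}

```text
clock: 15.35
tool_pos: [0.6202, -0.0657, 0.1109]
orientation: [69.8, 89.5, -120.8]
force: [-0.1, 0.4, -1.4]
opening: 0.0133
```

```bash
python3 -c "
from h import *
tip()"
```

```text
tip heater [111.9 -36.6 113.2] dir(x,y,z) [0.0016 1.     0.0034]
t 15.35 heater xy [ 111.7 -129.6] z 110.9 zyaw 169.44 tilt [-0.004 -0.007 -1.   ] Fh [-0.2  0.4 -1.4] op 13.3 mom [ 0.04 -0.12 -0.  ]
```

>>> {"method": "arm_command", "body": {
  "commands": [0.15, -2, 0.05, 0, 5, 0.1, -1.5, 0.05, 0, 5, 0.1, -1.5, 0.05, 0, 5]
}}

```text
clock: 15.72
tool_pos: [0.621, -0.0607, 0.1105]
orientation: [69.9, 89.5, -120.7]
force: [0.1, -0.1, -1.3]
opening: 0.0136
```

```bash
python3 -c "
from h import *
tip()"
```

```text
tip heater [111.8 -31.6 112.8] dir(x,y,z) [0.0021 1.     0.0034]
t 15.72 heater xy [ 111.5 -124.6] z 110.5 zyaw 169.41 tilt [-0.004 -0.007 -1.   ] Fh [ 0.1 -0.1 -1.3] op 13.6 mom [ 0.14 -0.1  -0.05]
```

Good alignment; proceed in small steps watching force.

>>> {"method": "arm_command", "body": {
  "commands": [0, -1.5, 0, 0, 5, 0, -1.5, 0, 0, 5]
}}

```text
clock: 15.98
tool_pos: [0.6216, -0.0577, 0.1105]
orientation: [70.7, 89.5, -119.9]
force: [-0.5, -0.9, -0.9]
opening: 0.0136
```

>>> {"method": "arm_command", "body": {
  "commands": [0, -1.5, 0, 0, 5, 0, -1.5, 0, 0, 5]
}}

```text
clock: 16.23
tool_pos: [0.6224, -0.0545, 0.1105]
orientation: [72.7, 89.5, -117.9]
force: [0.5, 0.6, -0.3]
opening: 0.0136
```

```bash
python3 -c "
from h import *
tip()"
```

```text
tip heater [112.  -25.2 112.9] dir(x,y,z) [0.002  1.     0.0034]
t 16.23 heater xy [ 111.8 -118.2] z 110.5 zyaw 169.41 tilt [-0.004 -0.008 -1.   ] Fh [ 0.4  0.7 -0.3] op 13.6 mom [-0.02 -0.18  0.01]
```

>>> {"method": "arm_command", "body": {
  "commands": [0, -2, 0.1, 0, 5, 0, -2, 0, 0, 5]
}}

```text
clock: 16.48
tool_pos: [0.6231, -0.0503, 0.1105]
orientation: [73.2, 89.5, -117.3]
force: [-0.1, -0.3, -0.3]
opening: 0.0138
```

>>> {"method": "arm_command", "body": {
  "commands": [0, -1.5, 0, 0, 5, 0, -1.5, 0, 0, 5]
}}

```text
clock: 16.73
tool_pos: [0.6237, -0.0471, 0.1105]
orientation: [73.6, 89.5, -117.0]
force: [0.6, -0.3, -0.8]
opening: 0.0142
```

>>> {"method": "arm_command", "body": {
  "commands": [0, -1.5, 0, 0, 5, 0, -1.5, 0, 0, 5]
}}

```text
clock: 16.98
tool_pos: [0.6243, -0.044, 0.1105]
orientation: [73.7, 89.5, -116.9]
force: [0.5, -0.7, -0.6]
opening: 0.0137
```

```bash
python3 -c "
from h import *
tip()"
```

```text
tip heater [112.  -14.5 112.8] dir(x,y,z) [0.0021 1.     0.0035]
t 16.98 heater xy [ 111.8 -107.5] z 110.5 zyaw 169.41 tilt [-0.004 -0.008 -1.   ] Fh [ 0.6 -0.6 -0.6] op 13.7 mom [ 0.01 -0.19  0.04]
```

>>> {"method": "arm_command", "body": {
  "commands": [0, -2, 0, 0, 5, 0, -2, 0, 0, 5]
}}

```text
clock: 17.23
tool_pos: [0.6251, -0.0398, 0.1105]
orientation: [73.7, 89.5, -116.9]
force: [0.5, -0.4, -0.4]
opening: 0.0134
```

>>> {"method": "arm_command", "body": {
  "commands": [0, -2.5, 0, 0, 5, 0, -2.5, 0, 0, 5, 0, -2.5, 0, 0, 5]
}}

```text
clock: 17.6
tool_pos: [0.6266, -0.0319, 0.1104]
orientation: [73.7, 89.5, -116.8]
force: [0.2, -1.0, 0.3]
opening: 0.0136
```

>>> {"method": "arm_command", "body": {
  "commands": [0, -2.5, 0, 0, 5, 0, -2.5, 0, 0, 5, 0, -2.5, 0, 0, 5]
}}

```text
clock: 17.98
tool_pos: [0.6281, -0.0239, 0.1104]
orientation: [74.0, 89.5, -116.6]
force: [0.1, -0.2, -0.8]
opening: 0.0137
```

```bash
python3 -c "
from h import *
tip()"
```

```text
tip heater [112.1   5.9 112.7] dir(x,y,z) [0.002  1.     0.0035]
t 17.98 heater xy [111.8 -87.1] z 110.4 zyaw 169.41 tilt [-0.004 -0.008 -1.   ] Fh [ 0.1 -0.2 -0.8] op 13.7 mom [-0.   -0.2  -0.03]
```

>>> {"method": "arm_command", "body": {
  "commands": [0, -2.5, 0, 0, 5, 0, -2.5, 0, 0, 5, 0, -2.5, 0, 0, 5]
}}

```text
clock: 18.35
tool_pos: [0.6296, -0.016, 0.1103]
orientation: [74.1, 89.5, -116.5]
force: [0.3, -1.0, -1.7]
opening: 0.0138
```

>>> {"method": "arm_command", "body": {
  "commands": [0, -1.5, 0, 0, 5, 0, -1.5, 0, 0, 5, 0, -1.5, 0, 0, 5]
}}

```text
clock: 18.73
tool_pos: [0.6305, -0.0113, 0.1103]
orientation: [74.7, 89.5, -115.9]
force: [-0.4, -0.6, -0.4]
opening: 0.0139
```

>>> {"method": "arm_command", "body": {
  "commands": [0, -1.5, 0, 0, 5, 0, -1.5, 0, 0, 5, 0, -1.5, 0, 0, 5]
}}

```text
clock: 19.1
tool_pos: [0.6314, -0.0066, 0.1103]
orientation: [74.4, 89.5, -116.2]
force: [-0.9, 0.5, 0.1]
opening: 0.0137
```

```bash
python3 -c "
from h import *
tip()"
```

```text
tip heater [112.1  23.5 112.6] dir(x,y,z) [0.002  1.     0.0034]
t 19.1 heater xy [111.9 -69.5] z 110.3 zyaw 169.41 tilt [-0.004 -0.008 -1.   ] Fh [-1.   0.4  0.1] op 13.7 mom [-0.04 -0.24  0.  ]
```

>>> {"method": "arm_command", "body": {
  "commands": [-0.1, -2, 0, 0, 5, 0, -2, 0, 0, 5, 0, -2, 0, 0, 5]
}}

```text
clock: 19.48
tool_pos: [0.6325, -0.0003, 0.1103]
orientation: [74.1, 89.5, -116.4]
force: [0.5, -1.0, -0.1]
opening: 0.0136
```

>>> {"method": "arm_command", "body": {
  "commands": [0, -1.5, 0, 0, 5, 0, -1.2, 0, 0, 5]
}}

```text
clock: 19.73
tool_pos: [0.6331, 0.0026, 0.1103]
orientation: [74.3, 89.5, -116.3]
force: [1.0, -0.1, -0.9]
opening: 0.0135
```

>>> {"method": "arm_command", "body": {
  "commands": [0, -1, 0, 0, 5, 0, -1, 0, 0, 5]
}}

```text
clock: 19.98
tool_pos: [0.6335, 0.0047, 0.1103]
orientation: [74.4, 89.5, -116.1]
force: [0.6, -1.0, -0.7]
opening: 0.0136
```

>>> {"method": "arm_command", "body": {
  "commands": [0, -1, 0, 0, 5]
}}

```text
clock: 20.1
tool_pos: [0.6337, 0.0058, 0.1103]
orientation: [74.7, 89.5, -115.9]
force: [0.7, -0.6, -0.1]
opening: 0.0138
```

>>> {"method": "arm_command", "body": {
  "commands": [0, -1, 0, 0, 5]
}}

```text
clock: 20.23
tool_pos: [0.6338, 0.0068, 0.1103]
orientation: [74.6, 89.5, -116.0]
force: [-0.2, -0.8, -0.4]
opening: 0.0138
```

```bash
python3 -c "
from h import *
tip()"
```

```text
tip heater [112.1  37.1 112.6] dir(x,y,z) [0.002  1.     0.0034]
t 20.23 heater xy [111.9 -55.9] z 110.3 zyaw 169.42 tilt [-0.004 -0.008 -1.   ] Fh [-0.1 -0.8 -0.4] op 13.8 mom [-0.03 -0.23 -0.02]
```

>>> {"method": "arm_command", "body": {
  "commands": [0, -0.8, 0, 0, 5]
}}

```text
clock: 20.35
tool_pos: [0.634, 0.0076, 0.1103]
orientation: [74.6, 89.5, -115.9]
force: [1.1, -1.0, -0.9]
opening: 0.0132
```

>>> {"method": "arm_command", "body": {
  "commands": [0, -0.8, 0, 0, 5]
}}

```text
clock: 20.48
tool_pos: [0.6341, 0.0082, 0.1103]
orientation: [74.5, 89.5, -116.1]
force: [0.4, -3.3, -0.5]
opening: 0.0138
```

>>> {"method": "arm_command", "body": {
  "commands": [0, -0.8, 0, 0, 5]
}}

```text
clock: 20.6
tool_pos: [0.6341, 0.0082, 0.1103]
orientation: [74.2, 89.4, -116.3]
force: [0.3, -6.1, -1.0]
opening: 0.0134
```

>>> {"method": "arm_command", "body": {
  "commands": [0, -0.8, 0, 0, 5]
}}

```text
clock: 20.72
tool_pos: [0.634, 0.0082, 0.1103]
orientation: [74.2, 89.4, -116.4]
force: [0.3, -5.1, -1.2]
opening: 0.0133
```

>>> {"method": "arm_command", "body": {
  "commands": [0, -1.1, 0, 0, 5]
}}

```text
clock: 20.85
tool_pos: [0.634, 0.0082, 0.1103]
orientation: [74.1, 89.3, -116.5]
force: [0.5, -6.1, -0.3]
opening: 0.0136
```

>>> {"method": "arm_command", "body": {
  "commands": [0, 0, 0, 0, 5, 0, 0, 0, 0, 18, 0, 0, 0, 0, 22, 0, 0, 0, 0, 30, 0, 0, 0, 0, 35]
}}

```text
clock: 21.48
tool_pos: [0.6342, 0.0091, 0.1104]
orientation: [74.4, 89.3, -116.2]
force: [0.2, 0.1, -0.5]
opening: 0.029
```

```bash
python3 -c "
from h import *
tip()"
```

```text
tip heater [112.1  39.5 112.5] dir(x,y,z) [2.4e-03 1.0e+00 5.0e-04]
t 21.48 heater xy [111.9 -53.5] z 110.4 zyaw 169.39 tilt [-0.005 -0.01  -1.   ] Fh [ 0.2  0.1 -0.5] op 29.0 mom [ 0.08 -0.1   0.02]
```

>>> {"method": "arm_command", "body": {
  "commands": [-10, 0, 0, 0, 35, -25, 0, 0, 0, 35, -40, 0, 0, 0, 35, -40, 0, 0, 0, 35, -30, 0, 0, 0, 35]
}}

```text
clock: 22.1
tool_pos: [0.6338, 0.0104, 0.2598]
orientation: [63.0, 89.2, -127.6]
force: [0.4, -0.2, 0.4]
opening: 0.031
```

>>> {"method": "arm_command", "body": {
  "commands": [0, 0, 30, 0, 60, 0, -20, 30, 0, 60, 0, -20, 0, 0, 60, 0, 0, 0, 0, 60]
}}

```text
clock: 22.6
tool_pos: [0.5831, 0.0622, 0.2667]
orientation: [105.1, 89.5, -85.5]
force: [-0.1, -0.2, 0.2]
opening: 0.0525
```

```bash
python3 -c "
from h import *
import pickle
st();s=snapshot('wrist');pickle.dump(s,open('w7.pkl','wb'));t=snapshot('top');pickle.dump(t,open('t7.pkl','wb'))
r=np.zeros((600,800,3),np.uint8);r[:,:]=cv2.resize(s['frame'],(800,600),interpolation=cv2.INTER_CUBIC);b=cv2.resize(t['frame'][150:235,220:310],(360,200*85*9//(90*10)+0),interpolation=cv2.INTER_CUBIC);r[600-b.shape[0]:,:360]=b
cv2.imwrite('pics/p7.png',r)"
```

```text
t 22.6 heater xy [ 52.  -10.6] z 266.7 zyaw 169.39 tilt [ 0.001 -0.009 -1.   ] Fh [-0.  -0.3  0.2] op 52.5 mom [ 0.13 -0.04 -0.  ]
```

View pics/p7.png

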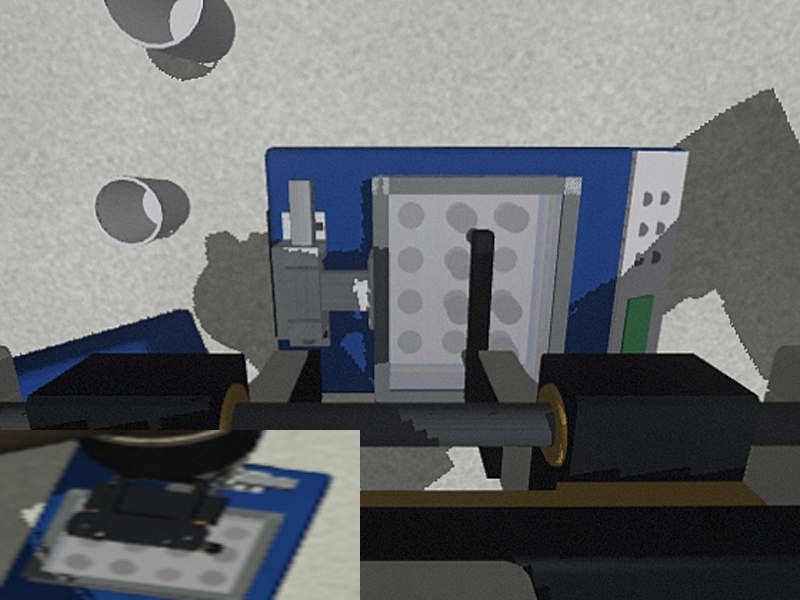

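The grip stands from (300,180) to the ear at (302,242). The knuckle is between the ears and the cover straight. I'll check the numbers.

```bash
python3 -c "
from h import *
import pickle
s=pickle.load(open('w7.pkl','rb'))
for n,p,z in(('grip end mid top',(300,180),.120),('ear/grip junction',(303,242),.120),('hood top R rear',(373,178),.131),('hood top R front',(581,178),.131),('heater edge L',(290,149),.085),('heater edge R',(630,149),.085)):
  q=onz(s,(p[0]*.7,p[1]*.7),z)[:2]-O;print(n,np.round([q@ex*1e3,q@ey*1e3],1))"
```

```text
grip end mid top [110.6 -74.2]
ear/grip junction [110.8 -34.9]
hood top R rear [ 64.1 -75.7]
hood top R front [-62.  -75.6]
heater edge L [123.1 -93.8]
heater edge R [-111.6  -93.5]
```

>>> {"method": "arm_command", "body": {
  "commands": [20, 12, -15, 0, 60, 20, 12, -15, 0, 60, 15, 8, -10, 0, 60, 0, 0, 0, 0, 60]
}}

```text
clock: 23.2
tool_pos: [0.6185, 0.0169, 0.2055]
orientation: [78.9, 89.3, -111.9]
force: [0.6, 0.8, 0.0]
opening: 0.0524
```

```bash
python3 -c "
from h import *
import pickle
st();s=snapshot('wrist');pickle.dump(s,open('w8.pkl','wb'))
def w(x,y,z): P=O+x/1e3*ex+y/1e3*ey; return [P[0],P[1],z/1e3]
c=proj(s,[w(112,-32,120)])[0].astype(int);print(c);u=min(max(c[0]-80,0),400);v=max(c[1]-70,0)
print(u,v);cv2.imwrite('pics/p8.png',cv2.resize(s['frame'][v:v+120,u:u+160],None,fx=5,fy=5,interpolation=cv2.INTER_CUBIC))"
```

```text
t 23.2 heater xy [ 95.  -48.6] z 205.5 zyaw 169.18 tilt [-0.004 -0.011 -1.   ] Fh [0.4 0.9 0. ] op 52.4 mom [ 0.12 -0.01 -0.02]
[253 234]
173 164
```

View pics/p8.png

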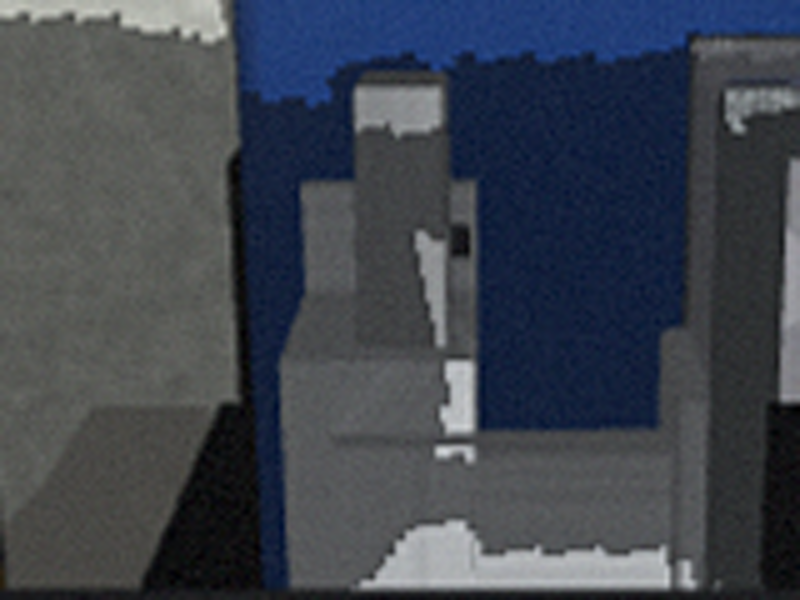

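```bash
python3 -c "
from h import *
import pickle
s=pickle.load(open('w8.pkl','rb'))
def w(x,y,z): P=O+x/1e3*ex+y/1e3*ey; return [P[0],P[1],z/1e3]
pc=lambda *a:((proj(s,[w(*a)])[0]-[173,164])*5+2).round(1)
print('ear top outer edge y-31.5',pc(112,-31.5,124)); print('same z120',pc(112,-31.5,120))
for y in(-73.5,-74.5,-75.5): print('grip end',y,pc(112,y,120))
g=cv2.cvtColor(s['frame'],6);print(g[172:250,251].tolist());print(g[172:250,247].tolist())"
```

```text
ear top outer edge y-31.5 [401.7 364.4]
same z120 [403.2 355.3]
grip end -73.5 [396.8  93.3]
grip end -74.5 [396.6  86.8]
grip end -75.5 [396.4  80.2]
[68, 60, 62, 44, 35, 24, 59, 55, 53, 100, 134, 143, 137, 138, 136, 138, 130, 128, 93, 57, 68, 65, 69, 66, 69, 64, 64, 66, 68, 66, 65, 65, 64, 71, 67, 66, 63, 66, 66, 66, 66, 69, 63, 71, 66, 66, 66, 70, 63, 65, 61, 67, 70, 59, 67, 63, 62, 68, 65, 66, 65, 70, 81, 73, 92, 92, 95, 91, 91, 90, 85, 90, 87, 90, 91, 92, 91, 86]
[62, 62, 63, 51, 30, 31, 52, 57, 53, 102, 132, 135, 134, 133, 134, 136, 137, 91, 58, 64, 64, 67, 67, 65, 69, 59, 64, 66, 65, 66, 66, 66, 63, 64, 67, 63, 68, 63, 63, 64, 66, 63, 65, 63, 63, 63, 64, 63, 65, 70, 62, 66, 65, 64, 68, 65, 64, 67, 65, 61, 63, 73, 82, 75, 90, 97, 88, 92, 90, 93, 95, 93, 94, 92, 91, 90, 89, 89]
```

The ear edge and the grip end are both offset by the same amount (-7 and -8 px, 0.15 mm apart), so the grip is flush. Backing off and handing in.

>>> {"method": "arm_command", "body": {
  "commands": [-25, 0, 0, 0, 60, -25, 10, 0, 0, 60, -10, 10, 0, 0, 60, 0, 0, 0, 0, 60]
}}

```text
clock: 23.75
tool_pos: [0.6151, -0.0022, 0.2687]
orientation: [86.8, 89.4, -104.1]
force: [-0.3, 0.0, 0.1]
opening: 0.0528
```

```bash
python3 -c "
from h import *
st();print(close_job())"
```

```text
t 23.75 heater xy [ 95.1 -68.1] z 268.7 zyaw 169.19 tilt [-0.003 -0.01  -1.   ] Fh [-0.3 -0.   0.1] op 52.8 mom [ 0.17 -0.08 -0.03]
the job is handed in; nothing more can be done
None
```

The cover is home between the hinge ears, the pin is in with its grip against the ear, and I handed the job in at about 24 s of the 64 s.

- **Cover:** I straightened it by its handle and slid it back until the knuckle stopped. The stop repeated at the same spot on a second press, with a highest wrist reading of about 13 N in total (about 11 N of it horizontal). Then I let go.
- **Pin:** I pushed it through ears and knuckle, meeting almost no force until it stopped at about 6 N. Then I let go and backed off.

**Last checks:**
- **Grip:** in the close picture the grip end and the ear edge agree with flush to about 0.15 mm.
- **Cover:** it is straight to about 0.1 mm over its length. That it stands flat I judged by eye from the pictures; I did not measure it.
- **Disagreement:** an earlier picture put the grip end 1 to 2 mm further out. It also showed the heater edge 1.3 mm off, which is within the camera's calibration error.
- **Not checked:** I did not measure the other bench items again, but I felt no contact with them.

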